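Take the depth of a cast specimen and lock the depth gauge

ROBOT

A 7-joint arm with a two-finger parallel gripper is mounted at the origin on a cart in front of the work surface, level with it; the furniture and walls round the work are solid. World frame = base frame: x ahead of the robot, y to its left, z up, the work surface at z = 0. Lengths are in m, angles in rad, forces in N, time in s.
With the tool pointing down it reaches from about 0.425 to 0.925 m from the base axis. Payload 6.8 kg.
Tool frame: the origin (TCP) lies at the very end of the fingers, on their centre line; the grasp point (between the pads) lies 19 mm behind it (ctrl.grip_point_offset is the distance from the TCP to the grasp point, in m); z points along the fingers, y is the line along which they close (so a half turn about z gives the same grasp; the last joint's range is limited). The gripper opens to 85 mm and grips with 20 to 120 N. Pads are 22 mm wide; open, the fingers measure 114 mm over their backs; the gripper's body (76 mm by 85 mm) begins 54 mm behind the grasp point. The pads swing forward as they close: fully open they stand 13 mm farther back than shut.
Start: joints at [1.198, 0.477, 0.022, 1.555, -0.011, 1.109, -0.083], TCP at [0.177, -0.651, 0.231] pointing down, gripper open.
Joint ranges: [-2.96, 2.96], [-0.34, 2.1], [-1.41, 1.46], [0.24, 2.44], [-1.37, 4.51], [0.17, 1.92], [-2.96, 2.96]. Speed limits (rad/s): [2.39, 2.39, 3.14, 3.14, 3.14, 3.14, 3.14].

INTERFACE

Orientations are given as a unit quaternion [w, x, y, z].
In Python, from station import ctrl gives the robot as it stands. The module is installed in compiled form; this text tells all that it offers.
- The arm moves only by the tool apply_moves, never from a script. Its argument "series" is a list of rows, each a list of 7 numbers: the turn, a rotation vector about the tool's x, y, z in rad, then the shift along the tool's x, y, z in m, then the closure, from -1 (fully open) to 1 (shut), so that 0 is half open. A call has 1 to 5 rows; each row is the pose to reach, as a shift and turn from the pose commanded when the call began, along the tool's axes at that moment; what a row does not reach only later rows make up. A row lasts 1/12 s, in which the tool goes at most 41.7 mm and 7.16 degrees, less where a joint would pass 70% of its speed; a pose out of reach is approached as far as the arm can. A call with a gripper value outside its range is refused whole. The fingers move at their own pace and stop on an object; the grip force is fixed at half the most. Time passes only in rows, so rows that repeat a pose let the fingers close. It gives the time, the measured TCP pose, the force, the opening and the grip force at its end, in the units of the state.
- ctrl.read_state(): the state, without advancing time (a new reading comes with each control period).
- ctrl.snapshot(name): name is "scene" or "side" or "wrist"; returns the picture (400x640x3 uint8, blue, green, red); there is no depth.
- ctrl.camera_model(name): a dict with "mtx" (3x3 intrinsics, pixels), "R" (3x3) and "t" (3): a world point X has camera coordinates R X + t. Camera axes: x right, y down, z forward; pixel columns grow to the right and rows downward; lengths in m; the calibration is good to about 2 mm. A picture is of the moment at which its call begins: read the wrist's pose just before it. camera_model takes no time and is no camera call; for the wrist camera it gives the pose at the moment of the call.
- ctrl.close_job(): hands the job in; it is judged then, once.
The state is a dict: "time": time; "joints": joint angles; "dq": joint speeds; "joint_torque": joint torques, N m; "tool_pos": TCP position; "tcp_rot": TCP orientation; "force": force on the tool from outside, world axes, zero at the start; "ft_torque": the same for the moment, N m; "gripper_width": finger opening in m; "finger_force": force on a finger pad.
Only numpy, scipy, OpenCV 4.12 (cv2) and the standard library are available. Lean on these libraries where they do the work, as an engineer would, in place of code of your own. Each camera call takes 0.05 s, during which the arm holds its last target. There are 200 camera calls.

TASK

A depth gauge stands over a mould with a cured specimen in it. Lower the probe by its knob until its sprung foot rests on the specimen, giving way only slightly (3 mm at most) and never rammed hard; then, without disturbing that height, swing the clamp lever fully over to its stop to lock the gauge. Let go, and leave the mould, the two tins and the cutting ring where they are.

Things in the scene. Friction and masses are not known exactly. Their poses are not given: they have to be found in the camera images.
- stand: Fixed depth gauge stand: dark steel base plate 200 x 126 x 8 mm, at its rear an aluminium column carrying an arm, 36 mm wide, 98 to 124 mm above the worktop, forward over the mould. Origin: on the worktop straight below the probe rod's axis; own x points from rod to column (88 mm behind), y left, z up. Only probe and lever are higher than 127 mm.
- probe (a joint): Probe slide, m: 0 fully up, grows downward, end 0.066 (starts at 0 to 0.008). The end of the untouched foot is 0.094 - value above the worktop. A vertical steel rod 10 mm thick in the arm's guide, knob on top, sprung foot 12 mm thick below. It stays by friction where it is left, even unlocked: moving it down takes about 2 N, up about 10 N.
- probe_knob (a point): Middle of the upright steel grip knob on top of the probe rod, 24 mm in diameter, 30 mm tall, with plain rod under it; moves with the probe; 0.209 - (probe value) above the worktop. The foot at the rod's lower end is sprung: it yields upward into its sleeve by up to 6 mm, pushing back with 1.5 N at first touch plus 1 N per mm; then it is rigid.
- mould: Open steel mould, upright on the base plate under the probe, loose (0.9 kg) between three centring pins; 64 mm across (67 at the rim), 80 mm tall, wall 4 mm. Origin: centre of its underside, 8 mm above the worktop. The flat, rigid grey specimen in it lies 22 to 52 mm below the rim (the foot meets it at a probe value of 0.028 to 0.058): not measured, must be felt.
- lever (a joint): Clamp lever angle, rad: 0 open, 1.3 at its stop, locked (starts at 0 to 0.25). Turns anticlockwise seen from above, stays where left; moving its handle takes 4 to 7 N. At value q it points, in the stand's frame, along (cos(q - 2.3), sin(q - 2.3)): open to the front right, locked to the rear right.
- lever_grip (a point): Middle of the free part of the lever's upright round black handle: 14 mm in diameter, rising 28 mm free above the lever bar, from 126 to 156 mm above the worktop; this point is 142 mm above the worktop and 75 mm from the pivot; it moves with the lever.
- lever_pivot (a point): Fixed point on the lever's vertical pivot axis, at the height of lever_grip (30 mm to the right of the rod's axis in the stand's frame).
- tin_a: Bystander: round lidded white metal tin, 59 mm across, 38 mm tall, left of the stand. Origin: centre of its underside.
- tin_b: Bystander: open round white metal tin, 56 mm across, 36 mm tall, left of the stand and farther back. Origin: centre of its underside.
- ring: Bystander: flat grey-brown specimen cutting ring, 64 mm across, 29 mm tall, right of the stand. Origin: centre of its underside.
Things that resemble listed ones, but are neither listed nor needed, are in the scene too. Leave any brown or green look-alike of the mould alone.

How it is judged:
On the way, in this order (a step that is already met when the one before it is completed fails the run):
1. with the lever still open, the probe's foot is brought down to rest on the specimen, its spring pushed in by no more than about 3 mm (contact force between probe and mould between 0.8 and 5 N and value of joint lever below 0.5 rad), for 0.3 s.
2. the lever is swung over to its stop while the foot still rests on the specimen (value of joint lever above 1.15 rad and contact force between probe and mould between 0.8 and 5 N), for 0.2 s.
At the end, for the whole second after the job is handed in: The clamp lever is at its stop (over 1.15 of 1.3 rad), the foot rests on the specimen (contact force 0.8 to 5 N, which is a spring pushed in by less than 3.5 mm), the probe is still, and the mould stands centred on the stand (within 6 mm) (all of step 2 and velocity of joint probe between -0.003 and 0.003 m/s and horizontal distance between mould and stand below 0.006 m); the robot touches nothing.
It fails at once if the probe presses on the specimen or mould with more than 12 N (contact force between probe and mould above 12 N).
It fails at once if the lever is swung over before the foot rests on the specimen (value of joint lever above 0.6 rad and contact force between probe and mould below 0.3 N).
It fails at once if the probe is forced along its guide once the lever is locked (value of joint lever above 1.15 rad and (velocity of joint probe above 0.015 m/s or velocity of joint probe below -0.015 m/s)).
It fails at once if the mould is shifted or a tin or the cutting ring is moved (distance of mould from where it was at the start of the episode above 0.012 m or distance of any of tin_a, tin_b, ring from where it was at the start of the episode above 0.02 m).
It also fails if it takes over 64 s, if anything falls off the work surface, if the arm or the gripper's body presses on something with over 40 N, if the wrist force passes 120 N, or if a joint passes its speed limit or range.

## Working session

There is one attempt and no reset: what is moved stays moved. The work goes in short steps, Python scripts to look and compute and a tool call to move; the robot and the scene stay as the last step left them, time stands still between calls to the robot, and variables do not carry over. Pictures are saved under pics/ and viewed, at most 10 in all, crops included, and the job is handed in when it is done.

Besides the shell and the picture viewer there is one more tool, called after "Call:" as name(argument=value, ...) on one line, values as JSON. apply_moves: Moves the arm, as the interface text tells. Its arguments: {"type":"object","properties":{"series":{"type":"array","items":{"type":"array","items":{"type":"number"}}}},"required":["series"]}

```bash
mkdir -p pics
python3 - <<'E'
from station import ctrl
import cv2
s=ctrl.read_state()
for k in s: print(k,s[k])
for n in("scene","side"):
    cv2.imwrite(f"pics/{n}0.png",ctrl.snapshot(n)); print(ctrl.camera_model(n))
E
```

```text
time 0.0
joints [ 1.19791483  0.47781353  0.02232545  1.55646052 -0.01149822  1.10932462
 -0.08309945]
dq [ 0.00036451  0.00090054  0.00044503  0.00065176  0.00034241 -0.00232258
 -0.00074432]
joint_torque [ 1.06214833e-03 -5.96439135e+01  1.60855427e+00 -2.81199718e+01
  1.25398379e-02  9.37726203e-03  2.67482037e-06]
tool_pos [ 0.17647997 -0.6508923   0.23031263]
tcp_rot [-9.19422937e-04  9.91246355e-01  1.32021899e-01 -1.90839957e-04]
force [-0.06879671  0.20553917 -0.31967778]
ft_torque [-0.03241637  0.01168232  0.04690961]
finger_force 0.0
gripper_width 0.08532198330405301
{'mtx': array([[462.50315817,   0.        , 311.96958141],
       [  0.        , 462.50315817, 198.72458658],
       [  0.        ,   0.        ,   1.        ]]), 'R': array([[-0.82851414, -0.559674  , -0.01814763],
       [-0.38981277,  0.59972009, -0.6988432 ],
       [ 0.40200786, -0.5719273 , -0.71504464]]), 't': array([0.51169711, 0.30685491, 0.79110729])}
{'mtx': array([[473.66563003,   0.        , 312.11306824],
       [  0.        , 473.66563003, 188.35000582],
       [  0.        ,   0.        ,   1.        ]]), 'R': array([[ 0.91138387, -0.41134808, -0.01312267],
       [-0.27229069, -0.57876541, -0.76869265],
       [ 0.3086053 ,  0.70414726, -0.6394837 ]]), 't': array([-0.51413081,  0.28701339,  0.77696748])}
```

View pics/scene0.png

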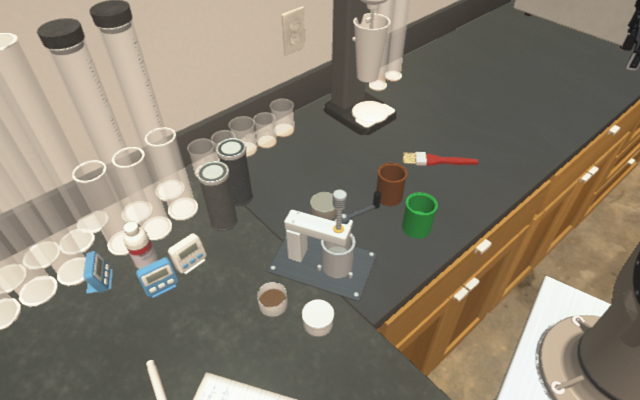

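View pics/side0.png

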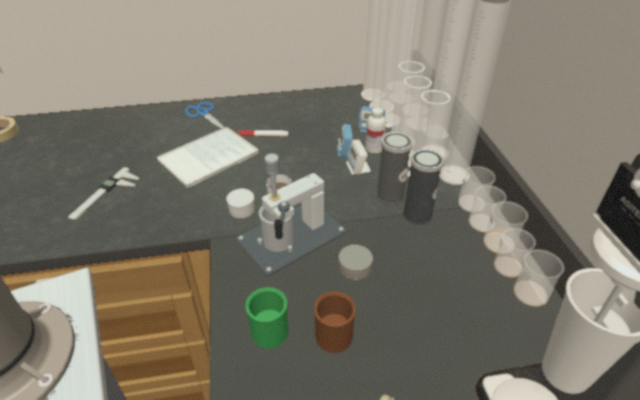

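The scene view shows the stand around (325,245) with the knob at about (340,198) and the black lever handle at about (377,200). The side view shows the knob at about (272,162) and the handle at about (279,225). I'll zoom both in one picture.

Run:
```python
import cv2,numpy as np
a=cv2.imread("pics/scene0.png")[180:310,260:390]; b=cv2.imread("pics/side0.png")[145:275,225:355]
cv2.imwrite("pics/crop1.png",np.hstack([cv2.resize(x,(400,400),interpolation=cv2.INTER_CUBIC) for x in(a,b)]))
```

```text
(no output)
```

View pics/crop1.png

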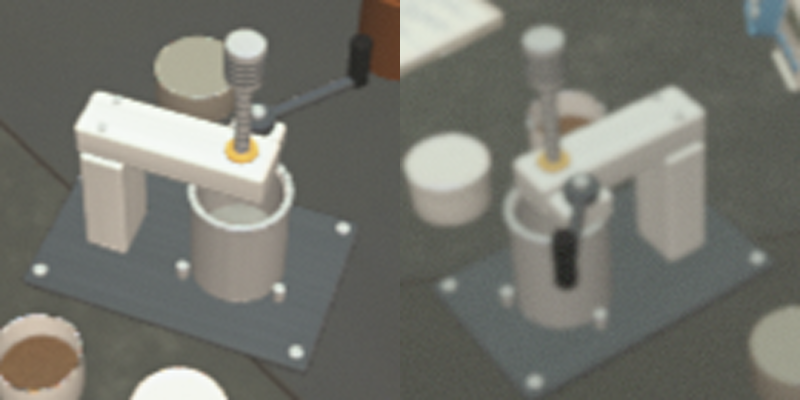

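The left crop (scene) shows the knob middle at about (245,60), handle middle (359,61), yellow collar (241,150) and plate screws. The right crop (side) has the knob at (543,58), handle (566,260) and collar (553,160).

```bash
cat > h.py <<'E'
from station import ctrl
import numpy as np, cv2
def tri(obs):
    A=[]
    for m,(u,v) in obs:
        P=m["mtx"]@np.c_[m["R"],m["t"]]
        A+=[u*P[2]-P[0],v*P[2]-P[1]]
    A=np.array(A); return np.linalg.lstsq(A[:,:3],-A[:,3],rcond=None)[0]
def ray(m,uv,z):
    d=m["R"].T@np.linalg.inv(m["mtx"])@[*uv,1]; c=-m["R"].T@m["t"]
    return c+d*(z-c[2])/d[2]
E
python3 - <<'E'
from h import *
a,b=ctrl.camera_model("scene"),ctrl.camera_model("side")
A=lambda u,v:(260+u*.325,180+v*.325); B=lambda u,v:(225+(u-400)*.325,145+v*.325)
np.set_printoptions(precision=4,suppress=True)
for n,p,q in [("knob",(245,60),(543,58)),("knobtop",(246,42),(543,38)),("handle",(359,61),(566,260)),("handletop",(360,40),(566,235)),("pivotball",(262,118),(581,190)),("collar",(241,150),(553,160)),("FL",(296,352),(448,285)),("FR",(343,228),(534,382))]:
    print(n,tri([(a,A(*p)),(b,B(*q))]))
print("RL",ray(a,A(40,269),.01),"RR",ray(b,B(757,257),.01))
# tin centres etc
for n,p,z in [("tinB top?",(38,362),.036),("ring top",(198,68),.029)]: print(n,ray(a,A(*p),z))
print("tinA",ray(a,(318,314),.038))
E
```

```text
knob [0.5139 0.0603 0.2027]
knobtop [0.5144 0.0597 0.217 ]
handle [ 0.4862 -0.0357  0.1351]
handletop [ 0.4873 -0.0356  0.1537]
pivotball [0.5196 0.0291 0.1215]
collar [0.5146 0.0606 0.1235]
FL [0.4461 0.0995 0.0073]
FR [ 0.4693 -0.0042  0.0069]
RL [0.6202 0.1393 0.01  ] RR [0.6458 0.0332 0.01  ]
tinB top? [0.5657 0.2093 0.036 ]
ring top [ 0.6233 -0.0599  0.029 ]
tinA [0.4739 0.1918 0.038 ]
```

Call:
apply_moves(series=[[0,0,-0.12,0.031,-0.023,-0.006,1],[0,0,-0.24,0.062,-0.045,-0.012,1],[0,0,-0.36,0.093,-0.068,-0.018,1],[0,0,-0.48,0.124,-0.09,-0.024,1],[0,0,-0.6,0.155,-0.113,-0.03,1]])

```text
time: 0.52
tool_pos: [0.2974, -0.5002, 0.2612]
tcp_rot: [-0.0, 0.907, 0.422, -0.0]
force: [0.9, 0.2, -0.1]
gripper_width: 0.0256
finger_force: 0.0
```

```bash
cat >> h.py <<'E'
from scipy.spatial.transform import Rotation as Ro
def to(x,y,z,yaw=None):
    "shift (tool axes) and tool-z turn to bring TCP to x,y,z with closing axis at world angle yaw"
    s=ctrl.read_state(); w,a,b,c=s["tcp_rot"]; R=Ro.from_quat([a,b,c,w])
    cur=R.apply([0,1,0]); ang=np.arctan2(cur[1],cur[0])
    print("t",round(s["time"],2),"pos",s["tool_pos"].round(4),"closing",round(ang,3),"F",s["force"].round(2))
    sh=R.inv().apply(np.array([x,y,z])-s["tool_pos"])
    out=dict(shift=sh.round(4))
    if yaw is not None:
        T=Ro.from_rotvec([0,0,yaw])*Ro.from_euler("xyz",[np.pi,0,-0]) * Ro.from_rotvec([0,0,np.pi/2])
        T=T if (T.apply([0,1,0])@cur)>-2 else T
        out["turn"]=(R.inv()*T).as_rotvec().round(3)
        out["chk"]=T.apply([0,1,0]).round(2)
    print(out)
E
python3 -c "
from h import *
to(.43,-.32,.26,.14); print(ctrl.read_state()['joints'].round(2))"
```

```text
t 0.52 pos [ 0.2974 -0.5002  0.2612] closing -0.7 F [ 0.93  0.22 -0.14]
{'shift': array([ 0.2232, -0.0147,  0.0012]), 'turn': array([-0.000e+00,  1.000e-03,  2.301e+00]), 'chk': array([-0.99, -0.14,  0.  ])}
[ 1.06  0.3  -0.16  1.74  0.06  1.1   0.18]
```

Call:
apply_moves(series=[[0,0,-0.12,0.041,-0.003,0,1],[0,0,-0.24,0.082,-0.006,0,1],[0,0,-0.36,0.123,-0.009,0,1],[0,0,-0.48,0.164,-0.012,0,1],[0,0,-0.6,0.205,-0.014,0,1]])

```text
time: 0.93
tool_pos: [0.4195, -0.3349, 0.2612]
tcp_rot: [-0.0, 0.742, 0.671, -0.0]
force: [0.4, -0.1, -0.2]
gripper_width: 0.0
finger_force: 0.0
```

```bash
sed -i 's/np.pi\/2\])/-np.pi\/2])/' h.py; python3 -c "
from h import *
to(.50,-.12,.26,.14); print(ctrl.read_state()['joints'].round(2))"
```

```text
t 0.93 pos [ 0.4195 -0.3349  0.2612] closing -0.1 F [ 0.39 -0.14 -0.2 ]
{'shift': array([0.2218, 0.0586, 0.0012]), 'turn': array([-0.  ,  0.  , -0.24]), 'chk': array([0.99, 0.14, 0.  ])}
[ 0.87  0.25 -0.37  1.83  0.1   1.08  0.36]
```

Call:
apply_moves(series=[[0,0,-0.05,0.04,0.01,0,1],[0,0,-0.1,0.08,0.02,0,1],[0,0,-0.15,0.12,0.03,0,1],[0,0,-0.2,0.16,0.04,0,1],[0,0,-0.24,0.2,0.053,0,1]])

```text
time: 1.35
tool_pos: [0.4924, -0.142, 0.2612]
tcp_rot: [-0.0, 0.657, 0.754, -0.0]
force: [0.9, -0.2, 0.3]
gripper_width: 0.0002
finger_force: 0.0
```

```bash
python3 -c "
from h import *
to(.514,.060,.25,.14); print(ctrl.read_state()['joints'].round(2))"
```

```text
t 1.35 pos [ 0.4924 -0.142   0.2612] closing 0.136 F [ 0.9  -0.21  0.33]
{'shift': array([0.1972, 0.0488, 0.0111]), 'turn': array([-0.001,  0.   , -0.004]), 'chk': array([0.99, 0.14, 0.  ])}
[ 0.62  0.22 -0.53  1.87  0.13  1.08  0.17]
```

Call:
apply_moves(series=[[0,0,0,0.04,0.01,0,1],[0,0,0,0.08,0.02,0.004,1],[0,0,0,0.12,0.03,0.008,1],[0,0,0,0.16,0.04,0.01,1],[0,0,0,0.197,0.049,0.011,1]])

```text
time: 1.77
tool_pos: [0.5144, 0.0602, 0.2499]
tcp_rot: [-0.0, 0.658, 0.753, -0.0]
force: [-0.1, -0.4, -0.3]
gripper_width: -0.0
finger_force: 0.0
```

Call:
apply_moves(series=[[0,0,0,0,0,0.008,1],[0,0,0,0,0,0.016,1],[0,0,0,0,0,0.016,1]])

```text
time: 2.02
tool_pos: [0.5137, 0.0569, 0.2323]
tcp_rot: [-0.001, 0.658, 0.753, -0.002]
force: [-1.0, -0.2, -0.3]
gripper_width: 0.0001
finger_force: 0.0
```

Run:
```python
from h import *
to(.514,.060,.22,.14)
a,b=ctrl.snapshot("scene"),ctrl.snapshot("side"); 
to(.514,.060,.22,.14)
cv2.imwrite("pics/s2.png",np.hstack([cv2.resize(x,(400,400),interpolation=cv2.INTER_CUBIC) for x in(a[150:280,275:405],b[115:245,205:335])]))
```

```text
t 2.02 pos [0.5137 0.0569 0.2323] closing 0.134 F [-1.05 -0.22 -0.29]
{'shift': array([0.003 , 0.0007, 0.0123]), 'turn': array([-0.004,  0.001, -0.006]), 'chk': array([0.99, 0.14, 0.  ])}
t 2.12 pos [0.5146 0.056  0.2336] closing 0.131 F [ 0.6  -0.08 -0.1 ]
{'shift': array([ 0.004 , -0.0001,  0.0136]), 'turn': array([-0.002,  0.001, -0.009]), 'chk': array([0.99, 0.14, 0.  ])}
```

View pics/s2.png

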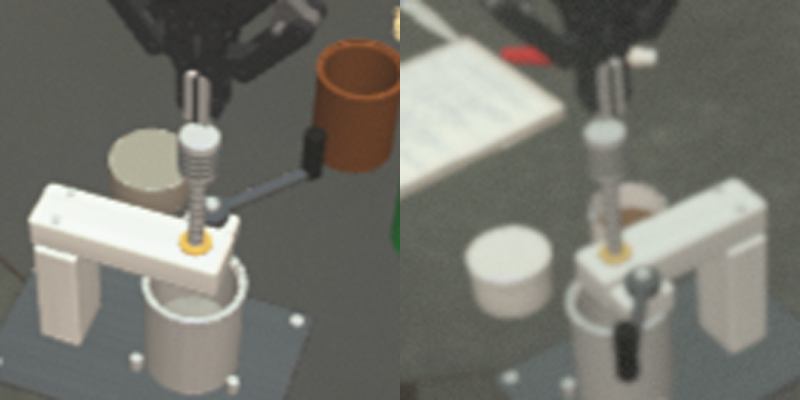

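Both views show the shut fingertips directly over the knob (left crop about (197,120), right crop about (608,112)). The lever is still open. I'll centre and descend.

Call:
apply_moves(series=[[0,0,0,0.002,0,0.004,1],[0,0,0,0.004,0,0.008,1],[0,0,0,0.004,0,0.012,1],[0,0,0,0.004,0,0.012,1],[0,0,0,0.004,0,0.012,1]])

```text
time: 2.53
tool_pos: [0.5143, 0.0616, 0.222]
tcp_rot: [-0.0, 0.658, 0.753, -0.0]
force: [1.1, 0.4, 1.1]
gripper_width: 0.0003
finger_force: 0.0
```

Call:
apply_moves(series=[[0,0,0,0,0,0.001,1],[0,0,0,0,0,0.002,1],[0,0,0,0,0,0.003,1],[0,0,0,0,0,0.004,1],[0,0,0,0,0,0.005,1]])

```text
time: 2.95
tool_pos: [0.5145, 0.0619, 0.2174]
tcp_rot: [0.0, 0.658, 0.753, 0.0]
force: [-0.4, -0.7, 2.5]
gripper_width: 0.0003
finger_force: 1.1
```

Call:
apply_moves(series=[[0,0,0,0,0,0.001,1],[0,0,0,0,0,0.002,1],[0,0,0,0,0,0.003,1],[0,0,0,0,0,0.004,1],[0,0,0,0,0,0.005,1]])

```text
time: 3.37
tool_pos: [0.5145, 0.0619, 0.2122]
tcp_rot: [0.0, 0.658, 0.753, 0.0]
force: [-0.8, -0.3, 2.9]
gripper_width: 0.0
finger_force: 1.1
```

Call:
apply_moves(series=[[0,0,0,0,0,0.001,1],[0,0,0,0,0,0.002,1],[0,0,0,0,0,0.003,1],[0,0,0,0,0,0.004,1],[0,0,0,0,0,0.005,1]])

```text
time: 3.78
tool_pos: [0.5145, 0.0618, 0.2072]
tcp_rot: [0.0, 0.658, 0.753, 0.0]
force: [-0.9, -0.0, 1.1]
gripper_width: 0.0001
finger_force: 1.1
```

Call:
apply_moves(series=[[0,0,0,0,0,0.002,1],[0,0,0,0,0,0.004,1],[0,0,0,0,0,0.006,1],[0,0,0,0,0,0.008,1],[0,0,0,0,0,0.009,1]])

```text
time: 4.2
tool_pos: [0.5145, 0.0619, 0.198]
tcp_rot: [-0.0, 0.658, 0.753, 0.0]
force: [0.8, -0.4, 1.4]
gripper_width: 0.0
finger_force: 1.1
```

Call:
apply_moves(series=[[0,0,0,0,0,0.0005,1],[0,0,0,0,0,0.001,1],[0,0,0,0,0,0.0015,1],[0,0,0,0,0,0.002,1],[0,0,0,0,0,0.002,1]])

```text
time: 4.62
tool_pos: [0.5145, 0.0619, 0.1963]
tcp_rot: [0.0, 0.658, 0.753, 0.0]
force: [1.1, -0.1, 0.5]
gripper_width: -0.0001
finger_force: 0.6
```

Call:
apply_moves(series=[[0,0,0,0,0,0.0005,1],[0,0,0,0,0,0.001,1],[0,0,0,0,0,0.0015,1],[0,0,0,0,0,0.002,1]])

```text
time: 4.95
tool_pos: [0.5145, 0.0619, 0.1943]
tcp_rot: [0.0, 0.658, 0.753, 0.0]
force: [0.2, 0.5, 2.0]
gripper_width: 0.0001
finger_force: 1.1
```

Call:
apply_moves(series=[[0,0,0,0,0,0.0005,1],[0,0,0,0,0,0.001,1],[0,0,0,0,0,0.0015,1],[0,0,0,0,0,0.002,1]])

```text
time: 5.28
tool_pos: [0.5145, 0.0619, 0.1923]
tcp_rot: [0.0, 0.658, 0.753, 0.0]
force: [0.6, -0.3, 2.1]
gripper_width: -0.0001
finger_force: 1.1
```

Call:
apply_moves(series=[[0,0,0,0,0,0.0005,1],[0,0,0,0,0,0.001,1],[0,0,0,0,0,0.0015,1],[0,0,0,0,0,0.002,1]])

```text
time: 5.62
tool_pos: [0.5145, 0.0619, 0.1903]
tcp_rot: [0.0, 0.658, 0.753, 0.0]
force: [1.2, -0.4, 2.9]
gripper_width: 0.0003
finger_force: 1.1
```

Call:
apply_moves(series=[[0,0,0,0,0,0.0005,1],[0,0,0,0,0,0.001,1],[0,0,0,0,0,0.0015,1],[0,0,0,0,0,0.002,1]])

```text
time: 5.95
tool_pos: [0.5145, 0.0619, 0.1883]
tcp_rot: [0.0, 0.658, 0.753, 0.0]
force: [1.5, -0.0, 2.0]
gripper_width: -0.0001
finger_force: 1.1
```

Call:
apply_moves(series=[[0,0,0,0,0,0.0005,1],[0,0,0,0,0,0.001,1],[0,0,0,0,0,0.0015,1],[0,0,0,0,0,0.002,1]])

```text
time: 6.28
tool_pos: [0.5145, 0.0619, 0.1863]
tcp_rot: [0.0, 0.658, 0.753, 0.0]
force: [1.7, -0.1, 1.8]
gripper_width: 0.0001
finger_force: 1.1
```

Call:
apply_moves(series=[[0,0,0,0,0,0.0005,1],[0,0,0,0,0,0.001,1],[0,0,0,0,0,0.0015,1],[0,0,0,0,0,0.002,1]])

```text
time: 6.62
tool_pos: [0.5145, 0.0619, 0.1843]
tcp_rot: [0.0, 0.658, 0.753, 0.0]
force: [1.3, -0.6, 1.7]
gripper_width: 0.0003
finger_force: 1.1
```

Call:
apply_moves(series=[[0,0,0,0,0,0.0005,1],[0,0,0,0,0,0.001,1],[0,0,0,0,0,0.0015,1],[0,0,0,0,0,0.002,1]])

```text
time: 6.95
tool_pos: [0.5145, 0.0619, 0.1823]
tcp_rot: [0.0, 0.658, 0.753, 0.0]
force: [2.5, -0.4, 1.8]
gripper_width: 0.0
finger_force: 1.1
```

Call:
apply_moves(series=[[0,0,0,0,0,0.0005,1],[0,0,0,0,0,0.001,1],[0,0,0,0,0,0.0015,1],[0,0,0,0,0,0.002,1]])

```text
time: 7.28
tool_pos: [0.5145, 0.0619, 0.1803]
tcp_rot: [0.0, 0.658, 0.753, 0.0]
force: [1.7, -0.3, 2.0]
gripper_width: 0.0001
finger_force: 1.1
```

Call:
apply_moves(series=[[0,0,0,0,0,0.0005,1],[0,0,0,0,0,0.001,1],[0,0,0,0,0,0.0015,1],[0,0,0,0,0,0.002,1]])

```text
time: 7.62
tool_pos: [0.5145, 0.0619, 0.1783]
tcp_rot: [0.0, 0.658, 0.753, 0.0]
force: [-0.2, -0.1, 3.1]
gripper_width: -0.0003
finger_force: 1.1
```

Call:
apply_moves(series=[[0,0,0,0,0,0.0005,1],[0,0,0,0,0,0.001,1],[0,0,0,0,0,0.0015,1],[0,0,0,0,0,0.002,1]])

```text
time: 7.95
tool_pos: [0.5145, 0.0619, 0.1763]
tcp_rot: [0.0, 0.658, 0.753, 0.0]
force: [1.0, 0.5, 1.7]
gripper_width: 0.0001
finger_force: 1.1
```

Call:
apply_moves(series=[[0,0,0,0,0,0.0005,1],[0,0,0,0,0,0.001,1],[0,0,0,0,0,0.0015,1],[0,0,0,0,0,0.002,1]])

```text
time: 8.28
tool_pos: [0.5145, 0.0619, 0.1743]
tcp_rot: [0.0, 0.658, 0.753, 0.0]
force: [1.4, -0.2, 2.0]
gripper_width: 0.0002
finger_force: 1.1
```

Call:
apply_moves(series=[[0,0,0,0,0,0.0005,1],[0,0,0,0,0,0.001,1],[0,0,0,0,0,0.0015,1],[0,0,0,0,0,0.002,1]])

```text
time: 8.62
tool_pos: [0.5145, 0.0619, 0.1723]
tcp_rot: [0.0, 0.658, 0.753, 0.0]
force: [1.2, -0.7, 2.2]
gripper_width: 0.0002
finger_force: 1.1
```

Call:
apply_moves(series=[[0,0,0,0,0,0.0005,1],[0,0,0,0,0,0.001,1],[0,0,0,0,0,0.0015,1],[0,0,0,0,0,0.002,1]])

```text
time: 8.95
tool_pos: [0.5145, 0.0618, 0.1703]
tcp_rot: [0.0, 0.658, 0.753, 0.0]
force: [2.4, -0.1, 2.1]
gripper_width: -0.0
finger_force: 1.1
```

Run:
```python
from h import *
a,b=ctrl.snapshot("scene"),ctrl.snapshot("side")
cv2.imwrite("pics/s3.png",np.hstack([cv2.resize(x,(400,400),interpolation=cv2.INTER_CUBIC) for x in(a[170:300,275:405],b[125:255,205:335])]))
```

```text
(no output)
```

View pics/s3.png

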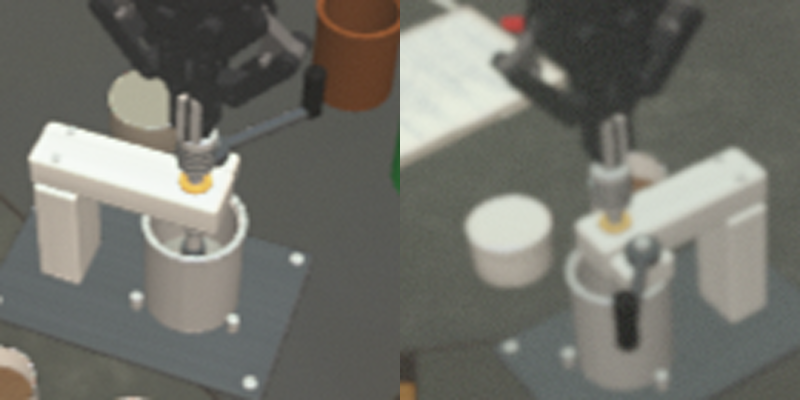

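The knob is down close to the collar (left crop about (195,160)) with the fingertips on it, and the foot is visible inside the mould at about (193,243). The lever is still open and nothing is disturbed, so I'll continue.

Call:
apply_moves(series=[[0,0,0,0,0,0.0005,1],[0,0,0,0,0,0.001,1],[0,0,0,0,0,0.0015,1],[0,0,0,0,0,0.002,1]])

```text
time: 9.38
tool_pos: [0.5143, 0.0619, 0.1684]
tcp_rot: [-0.0, 0.658, 0.753, -0.0]
force: [0.5, -0.2, 4.9]
gripper_width: 0.0
finger_force: 2.5
```

Contact: the pad force jumped, which puts about 2.8 N on the foot (around 1.3 mm of spring). I'll hold, then lift off.

Call:
apply_moves(series=[[0,0,0,0,0,0,1],[0,0,0,0,0,0,1],[0,0,0,0,0,0,1],[0,0,0,0,0,0,1],[0,0,0,0,0,0,1]])

```text
time: 9.8
tool_pos: [0.5143, 0.0619, 0.1683]
tcp_rot: [-0.0, 0.658, 0.753, -0.0]
force: [-1.8, 0.1, 5.4]
gripper_width: 0.0
finger_force: 2.4
```

Call:
apply_moves(series=[[0,0,0,0,0,-0.003,1],[0,0,0,0,0,-0.01,1],[0,0,0,0,0,-0.025,1],[0,0,0,0,0,-0.04,1],[0,0,0,0,0,-0.045,1]])

```text
time: 10.22
tool_pos: [0.5153, 0.0623, 0.2153]
tcp_rot: [0.001, 0.658, 0.753, 0.001]
force: [0.5, 0.9, -0.0]
gripper_width: 0.0
finger_force: 0.0
```

```bash
python3 -c "
from h import *
to(.486,-.0355,.21,.14)"
```

```text
t 10.22 pos [0.5153 0.0623 0.2153] closing 0.134 F [ 0.55  0.85 -0.04]
{'shift': array([-0.093 , -0.0421,  0.0052]), 'turn': array([ 0.002, -0.   , -0.006]), 'chk': array([0.99, 0.14, 0.  ])}
```

Call:
apply_moves(series=[[0,0,0,-0.031,-0.014,0,0.1],[0,0,0,-0.062,-0.028,0,0.1],[0,0,0,-0.093,-0.041,0,0.1],[0,0,0,-0.093,-0.041,0,0.1],[0,0,0,-0.093,-0.041,0,0.1]])

```text
time: 10.63
tool_pos: [0.4855, -0.038, 0.213]
tcp_rot: [-0.0, 0.66, 0.751, -0.001]
force: [0.7, 0.3, 0.0]
gripper_width: 0.0383
finger_force: 0.0
```

Run:
```python
from h import *
to(.486,-.0355,.133,.14)
print(ctrl.read_state()["gripper_width"])
a,b=ctrl.snapshot("scene"),ctrl.snapshot("side")
cv2.imwrite("pics/s4.png",np.hstack([cv2.resize(x,(400,400),interpolation=cv2.INTER_CUBIC) for x in(a[140:270,305:435],b[145:275,205:335])]))
```

```text
t 10.63 pos [ 0.4855 -0.038   0.213 ] closing 0.129 F [0.74 0.27 0.02]
{'shift': array([0.0024, 0.0009, 0.08  ]), 'turn': array([-0.001,  0.001, -0.011]), 'chk': array([0.99, 0.14, 0.  ])}
0.03831112089557075
```

View pics/s4.png

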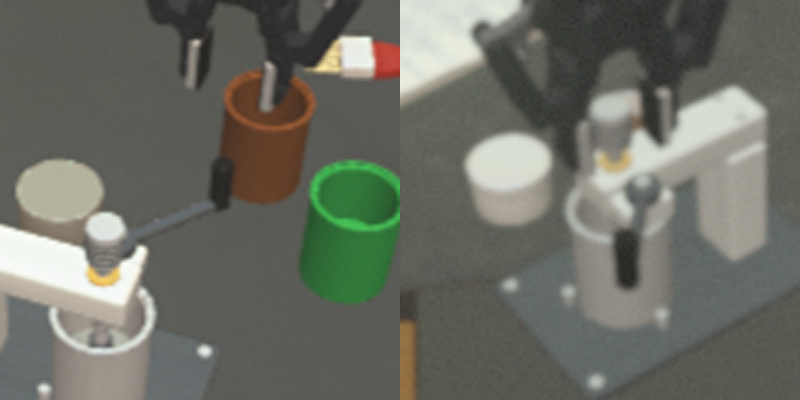

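The fingers are open either side of the handle (left crop fingers at (193,65) and (268,85) with the handle at (221,185); right crop (585,150) and (662,112) with it at (627,258)). The knob has stayed down, so I'll descend around the handle.

Call:
apply_moves(series=[[0,0,0,0,0,0.016,0.1],[0,0,0,0.001,0,0.032,0.1],[0,0,0,0.001,0,0.048,0.1],[0,0,0,0.001,0,0.064,0.1],[0,0,0,0.001,0,0.079,0.1]])

```text
time: 11.15
tool_pos: [0.4864, -0.0328, 0.1335]
tcp_rot: [-0.0, 0.657, 0.754, 0.0]
force: [0.5, 0.6, 0.1]
gripper_width: 0.0386
finger_force: 0.0
```

Call:
apply_moves(series=[[0,0,0,0,0,0,0.5],[0,0,0,0,0,0,0.5],[0,0,0,0,0,0,0.5],[0,0,0,0,0,0,0.5]])

```text
time: 11.48
tool_pos: [0.487, -0.0342, 0.1353]
tcp_rot: [0.001, 0.658, 0.753, 0.001]
force: [0.1, -0.3, -0.3]
gripper_width: 0.0213
finger_force: 0.0
```

Run:
```python
from h import *
to(.486,-.0355,.133,.14)
piv=np.array([.5206,.0312])
for q in np.arange(0.03,1.5,.1):
    p=piv+.075*np.array([np.cos(q-2.3+.222),np.sin(q-2.3+.222)]); d=p-[.486,-.0355]
    # tool axes: closing y at .14, tool x = y rotated +90
    print(round(q,2),p.round(4),"toolx %.4f tooly %.4f"%(d@[-np.sin(.137),np.cos(.137)],d@[np.cos(.137),np.sin(.137)]))
a,b=ctrl.snapshot("scene"),ctrl.snapshot("side")
cv2.imwrite("pics/s5.png",np.hstack([cv2.resize(x,(400,400),interpolation=cv2.INTER_CUBIC) for x in(a[150:280,305:435],b[165:295,205:335])]))
```

```text
t 11.48 pos [ 0.487  -0.0342  0.1353] closing 0.135 F [ 0.11 -0.32 -0.3 ]
{'shift': array([-0.0012, -0.0012,  0.0023]), 'turn': array([ 0.002,  0.   , -0.005]), 'chk': array([0.99, 0.14, 0.  ])}
0.03 [ 0.4862 -0.0354] toolx 0.0001 tooly 0.0002
0.13 [ 0.493  -0.0385] toolx -0.0040 tooly 0.0065
0.23 [ 0.5001 -0.0409] toolx -0.0073 tooly 0.0132
0.33 [ 0.5074 -0.0426] toolx -0.0100 tooly 0.0202
0.43 [ 0.5148 -0.0436] toolx -0.0119 tooly 0.0274
0.53 [ 0.5223 -0.0438] toolx -0.0132 tooly 0.0348
0.63 [ 0.5298 -0.0432] toolx -0.0136 tooly 0.0423
0.73 [ 0.5372 -0.0419] toolx -0.0134 tooly 0.0498
0.83 [ 0.5444 -0.0399] toolx -0.0124 tooly 0.0572
0.93 [ 0.5514 -0.0372] toolx -0.0106 tooly 0.0645
1.03 [ 0.558  -0.0338] toolx -0.0081 tooly 0.0716
1.13 [ 0.5643 -0.0297] toolx -0.0050 tooly 0.0784
1.23 [ 0.5702 -0.025 ] toolx -0.0011 tooly 0.0848
1.33 [ 0.5756 -0.0198] toolx 0.0033 tooly 0.0909
1.43 [ 0.5804 -0.0141] toolx 0.0083 tooly 0.0964
```

View pics/s5.png

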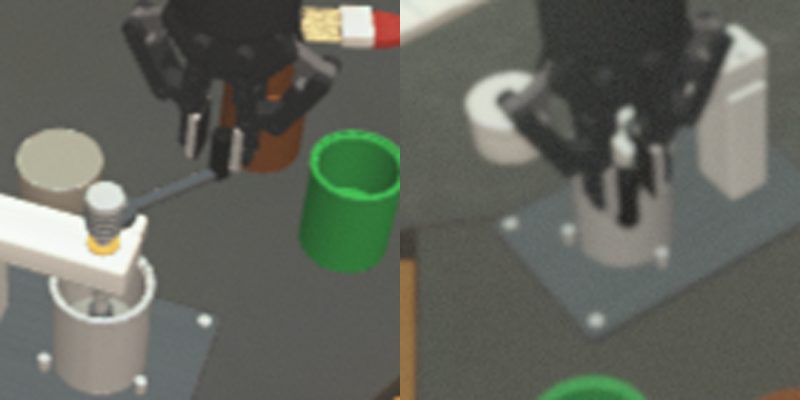

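Both crops show the handle between the fingers (left about (222,155), right about (627,205)), so I can swing along the arc.

Call:
apply_moves(series=[[0,0,0,-0.004,0.006,0,0.5],[0,0,0,-0.007,0.013,0,0.5],[0,0,0,-0.01,0.02,0,0.5],[0,0,0,-0.012,0.027,0,0.5],[0,0,0,-0.013,0.035,0,0.5]])

```text
time: 12.0
tool_pos: [0.5211, -0.0461, 0.1339]
tcp_rot: [-0.001, 0.659, 0.752, -0.003]
force: [-5.5, -5.4, 2.8]
gripper_width: 0.0211
finger_force: 3.4
```

Call:
apply_moves(series=[[0,0,0,-0.001,0.007,0,0.5],[0,0,0,-0.001,0.015,0,0.5],[0,0,0,0,0.022,0,0.5],[0,0,0,0.002,0.029,0,0.5],[0,0,0,0.004,0.036,0,0.5]])

```text
time: 12.42
tool_pos: [0.5566, -0.0372, 0.1335]
tcp_rot: [-0.001, 0.659, 0.752, -0.003]
force: [-4.9, -3.7, 1.1]
gripper_width: 0.0213
finger_force: 2.7
```

```bash
python3 -c "
from h import *
to(.5756,-.0198,.134,.14);print(ctrl.read_state()['finger_force'])"
```

```text
t 12.42 pos [ 0.5566 -0.0372  0.1335] closing 0.132 F [-4.93 -3.74  1.06]
{'shift': array([ 0.0147,  0.0212, -0.0006]), 'turn': array([-0.005,  0.003, -0.008]), 'chk': array([0.99, 0.14, 0.  ])}
2.718639448285103
```

Call:
apply_moves(series=[[0,0,0,0.003,0.006,0,0.5],[0,0,0,0.006,0.012,0,0.5],[0,0,0,0.009,0.016,0,0.5],[0,0,0,0.012,0.02,0,0.5]])

```text
time: 12.75
tool_pos: [0.5748, -0.0224, 0.1335]
tcp_rot: [-0.001, 0.659, 0.752, -0.003]
force: [-5.0, -4.3, 1.1]
gripper_width: 0.021
finger_force: 2.7
```

Call:
apply_moves(series=[[0,0,0,0.001,0.001,0,0.5],[0,0,0,0.002,0.002,0,0.5],[0,0,0,0.002,0.002,0,0.5]])

```text
time: 13.0
tool_pos: [0.5766, -0.0198, 0.1335]
tcp_rot: [-0.001, 0.659, 0.752, -0.002]
force: [-3.4, -3.3, 0.3]
gripper_width: 0.0215
finger_force: 2.1
```

Call:
apply_moves(series=[[0,0,0,0.001,0.001,0,0.5],[0,0,0,0.002,0.002,0,0.5],[0,0,0,0.003,0.003,0,0.5]])

```text
time: 13.25
tool_pos: [0.5773, -0.0189, 0.1332]
tcp_rot: [-0.001, 0.659, 0.752, -0.005]
force: [-11.9, -10.3, 6.2]
gripper_width: 0.0212
finger_force: 6.3
```

The force doubled and the motion stopped, so the lever is at its stop. I'll back off, open and lift.

Call:
apply_moves(series=[[0,0,0,-0.003,-0.004,0,0.5],[0,0,0,-0.004,-0.006,0,0.3],[0,0,0,-0.004,-0.006,0,0.1],[0,0,0,-0.004,-0.006,0,0.1],[0,0,0,-0.004,-0.006,0,0.1]])

```text
time: 13.67
tool_pos: [0.5754, -0.0184, 0.1346]
tcp_rot: [0.0, 0.658, 0.753, 0.001]
force: [1.0, -0.1, 0.6]
gripper_width: 0.0389
finger_force: 0.0
```

Call:
apply_moves(series=[[0,0,0,0,0,-0.01,0.1],[0,0,0,0,0,-0.03,0.1],[0,0,0,0,0,-0.055,0.1],[0,0,0,0,0,-0.08,0.1],[0,0,0,0,0,-0.1,0.1]])

```text
time: 14.08
tool_pos: [0.5755, -0.0182, 0.2371]
tcp_rot: [0.001, 0.658, 0.753, 0.001]
force: [0.4, -0.3, 0.3]
gripper_width: 0.0382
finger_force: 0.0
```

Call:
apply_moves(series=[[0,0,0,-0.04,0,-0.01,0.1],[0,0,0,-0.08,0,-0.01,0.1],[0,0,0,-0.12,0,-0.01,0.1],[0,0,0,-0.12,0,-0.01,0.1],[0,0,0,-0.12,0,-0.01,0.1]])

```text
time: 14.5
tool_pos: [0.5908, -0.1411, 0.2447]
tcp_rot: [0.0, 0.66, 0.751, -0.0]
force: [1.1, 1.1, -0.5]
gripper_width: 0.0383
finger_force: 0.0
```

Run:
```python
from h import *
to(.5,0,.2)
a,b=ctrl.snapshot("scene"),ctrl.snapshot("side")
cv2.imwrite("pics/s6.png",np.hstack([cv2.resize(x,(400,400),interpolation=cv2.INTER_CUBIC) for x in(a[180:310,255:385],b[155:285,225:355])]))
```

```text
t 14.5 pos [ 0.5908 -0.1411  0.2447] closing 0.128 F [ 1.13  1.11 -0.53]
{'shift': array([ 0.1516, -0.072 ,  0.0446])}
```

View pics/s6.png

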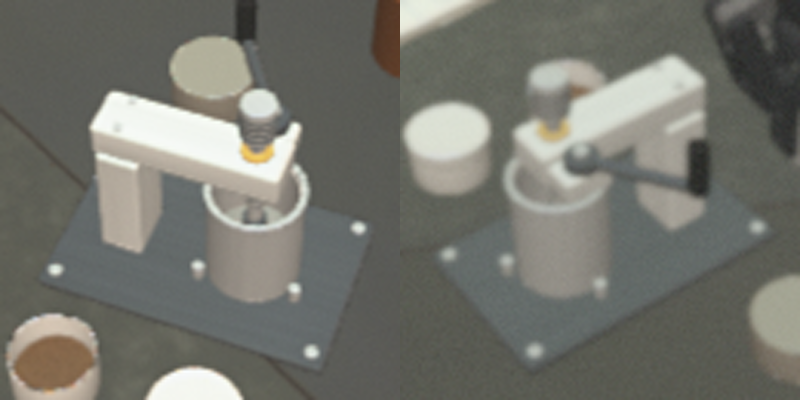

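The picture shows the lever swung to the rear right (handle at left crop (246,20), right crop (697,168)), the knob still down, and the mould, tins and ring unmoved. I'll check the lever angle by triangulation.

Run:
```python
from h import *
a,b=ctrl.camera_model("scene"),ctrl.camera_model("side")
A=lambda u,v:(255+u*.325,180+v*.325); B=lambda u,v:(225+(u-400)*.325,155+v*.325)
h=tri([(a,A(246,20)),(b,B(697,168))]); k=tri([(a,A(260,102)),(b,B(549,78))])
d=h[:2]-[.5206,.0312]
print(h,k,"q",np.arctan2(d[1],d[0])-.222+2.3,np.hypot(*d))
```

```text
[ 0.57403939 -0.02196381  0.13625133] [0.51427541 0.05873819 0.16556763] q 1.295186970519354 0.0753801001111659
```

Lever q is about 1.30, at its stop, and the knob top is at about 0.166–0.168 m as it was left. Handing in.

```bash
python3 -c "
from station import ctrl
print(ctrl.close_job())"
```

```text
the job is handed in; nothing more can be done
None
```

The job is handed in: the foot rests on the specimen at about 2.8 N (spring in about 1.3 mm), the lever measures about 1.30 rad at its stop, the gripper is clear, and the mould, tins and ring look unmoved; no verdict was returned.

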